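Refill the stake block and hold its sprung clamp open

ROBOT

A 7-joint arm with a two-finger parallel gripper is mounted at the origin on the work surface. World frame = base frame: x ahead of the robot, y to its left, z up, the work surface at z = 0. Lengths are in mm, angles in rad, forces in N, time in s.
With the tool pointing down it reaches from about 400 to 875 mm from the base axis. Payload 4.4 kg.
Tool frame: the origin (TCP) lies midway between the tips of the shut fingers; the grasp point (between the pads) lies 19 mm behind it; z points along the fingers, y is the line along which they close (so a half turn about z gives the same grasp; the last joint's range is limited). The gripper opens to 85 mm and grips with 20 to 120 N. Pads are 22 mm wide; open, the fingers measure 114 mm over their backs; the gripper's body (76 mm by 85 mm) begins 54 mm behind the grasp point. The pads swing forward as they close: fully open they stand 13 mm farther back than shut.
Start: joints at [-1.232, 0.628, 0.038, 1.517, -0.027, 0.996, -0.02], TCP at [255.971, 597.492, 231.313] pointing down, gripper open.
Joint ranges: [-3.06, 3.06], [-0.37, 2.12], [-1.25, 1.32], [0.18, 2.47], [-1.1, 4.24], [0.23, 1.98], [-2.94, 2.94]. Speed limits (rad/s): [2.57, 2.57, 3.14, 3.14, 3.14, 3.14, 3.14].

INTERFACE

Orientations are given as [roll, pitch, yaw] about the fixed x, y, z axes, in that order (R = Rz(yaw) Ry(pitch) Rx(roll)).
In Python, from cell import ctrl gives the robot as it stands.
- The arm moves only by the shell command python3 -m crank 'ROWS' [OPENING]. ROWS is JSON, a list that holds one entry, the list of rows, each a list of 4 numbers: the shift along the tool's x, y, z normalised to -1 to 1, where 1 is 2.5 cm, then the turn about the tool's z normalised to -1 to 1, where 1 is 0.08 rad. In form: [[[dx, dy, dz, turn], ...]]. A call has 1 to 12 rows; each row shifts and turns the commanded pose from where the row before left it, along the tool's axes as they then stand; what a row does not reach is not made up. A row lasts 1/12 s, in which the tool goes at most 41.7 mm and 7.16 degrees, less where a joint would pass 70% of its speed; a pose out of reach is approached as far as the arm can. A call with a number of a shift or a turn outside -1 to 1 is refused whole. A call with a gripper value outside its range is refused whole. OPENING is the closure, from -1 (fully open) to 1 (shut), set as the call begins (- or left out, the last holds). The fingers move at their own pace and stop on an object; the grip force is fixed at half the most. Time passes only in rows, so rows that do not move let the fingers close. It gives the time, the measured TCP pose, the force, the opening and the grip force at its end, in the units of the state.
- ctrl.read_state(): the state, without advancing time (a new reading comes with each control period).
- ctrl.get_image(name): name is "scene" or "top" or "wrist"; returns a dict with "img" (480x640x3 uint8, red, green, blue), "intrinsics" (3x3 intrinsics, pixels), "dist" ([k1, k2, p1, p2, k3] as OpenCV has them; the pictures are not rectified), "extrinsics" (4x4, takes a point from camera to world coordinates). Camera axes: x right, y up, looking along -z (the intrinsics and any distortion apply to the point x, -y, -z); pixel columns grow to the right and rows downward; lengths in mm; the calibration is good to about 2 mm. A picture is of the moment at which its call begins. There is no depth.
- ctrl.finish_job(): hands the job in; it is judged then, once.
Trained networks look in the newest picture that a camera, given by its name, has taken for a name from the list of things; names that differ only in an ending like _2 or _b are one class to them, and where a whole thing is asked for, a point or a joint stands for the part that bears it (a point fixed in the world has none). Each returns a list of dicts, best first, with "confidence" (0 to 1); they miss things now and then, are a little off and sometimes report something else, mostly with a low value. They report only what shows in the picture. A call takes as long as a camera call.
- ctrl.find_in(camera, target): "position" ([row, column] in pixels, amid what is visible of it).
- ctrl.trace(camera, target): "mask" (480x640 bool, what is visible of it) and "position" ([row, column] in pixels, amid what is visible of it).
- ctrl.place_of(camera, target): "position" ([row, column] in pixels: a listed point, or the origin of a listed thing).
The state is a dict: "clock": time; "qpos": joint angles; "qd": joint speeds; "tau": joint torques, N m; "eef_pos": TCP position; "tool_rot": TCP orientation; "force": force on the tool from outside, world axes, zero at the start; "torque": the same for the moment, N m; "width": finger opening in mm; "gripper_force": force on a finger pad.
Only numpy, scipy, OpenCV 4.12 (cv2) and the standard library are available. Lean on these libraries where they do the work, as an engineer would, in place of code of your own. Each camera call takes 0.05 s, during which the arm holds its last target. There are 200 camera calls.

TASK

On the watchmaker's bench, put the two loose steel stakes away in the clamped stake block: the long one upright and fully down in the free socket of the row of long stakes, the short one in the free socket of the row of short stakes. Then take the black upright handle of the block's spring-return clamp slide, pull it out until the thin blade beside the handle is in line with the thin fin on the index rail, and keep it there: finish while still holding the handle at that mark, so that a colleague can lift the block out. Leave the clamp shut until both stakes are in, and leave the other things on the bench where they are.

Things in the scene. Friction and masses are not known exactly. Their poses are not given: they have to be found in the camera images.
- long_stake: the loose long stake: plain steel pin, diameter 14 mm, 80 mm tall, the top 6 mm tapering to 8 mm; stands upright on the 3 mm thick mat. Origin at the centre of its foot, z up its axis
- short_stake: the loose short stake: same steel and diameter 14 mm, but 56 mm tall, the top 6 mm tapering to 8 mm; stands upright on the mat. Origin at the centre of its foot, z up its axis
- long_socket (a point): centre of the mouth of the free socket in the row of long stakes (round hole 16 mm wide, 22 mm deep, in the top of the block, 43 mm above the table). Axes as the fixture's. In the same row two fixed 80 mm stakes stand 42 mm and 84 mm away towards -y
- short_socket (a point): centre of the mouth of the free socket in the row of short stakes (same hole). Axes as the fixture's. In the same row two fixed 56 mm stakes stand 42 mm and 84 mm away towards -y. The two rows are parallel, 48 mm apart; which of them is nearer the robot changes
- fixture: the clamp base, fixed on the mat: dark plate 100 mm (x) by 310 mm (y) by 12 mm with the aluminium stake block (78 x 112 x 28 mm) on its +y half and the sprung clamp slide on its -y half. Origin on its underside (z = 3 mm), below the middle of the -y face of the block; x across, y along the rows, z up
- slide (a joint): spring-return clamp slide: metres pulled out, along the fixture's -y; 0 = jaw shut on the block, stop at 0.050. The spring pulls it home with 3 N at 0 and 0.2 N more per mm (11 N at 40 mm). The mark lies between 0.015 and 0.040: it is where blade and fin have the same fixture y
- handle (a point): grip point on the slide's black upright handle, 12 mm below its top: a plate 12 mm thick along the pull (y), 36 mm wide (x), its top 65 mm above the table; 34 mm free on the block side of it (guide bridge, 35 mm above the table), open on the other. Axes as the fixture's; moves with the slide
- blade (a point): outer upper end of the thin (2 mm) steel blade that sticks out 30 mm to +x from the handle's middle plane; same fixture y as the handle's middle; moves with the slide; axes as the fixture's
- fin (a point): top inner end of the thin (2 mm) steel fin on the index block (20 x 14 mm, with fin 21 mm high) fixed on the aluminium rail along the fixture's +x side, its top 38 mm above the table: this is the mark, and its place along the rail changes; axes as the fixture's
- screwdriver: a black-handled screwdriver, 140 mm long, lying on the mat; not part of the job, leave it. Origin at its underside
- loupe: a black eye loupe, 38 mm across, 30 mm tall, on the mat; not part of the job, leave it. Origin at its underside
- tweezers: steel tweezers, about 110 mm long, 5 mm high, lying on the mat; not part of the job, leave it. Origin at its underside
- movement_ring: an aluminium movement-holder ring, 48 mm across, 9 mm high, on the mat; not part of the job, leave it. Origin at its underside
- dust_dome: a clear dust dome with knob on a blue foot, 104 mm across, 80 mm tall, at the far left of the mat; not part of the job, leave it. Origin at its underside
- jar: a glass jar with metal cap, 54 mm across, 65 mm tall, at the far edge of the mat; not part of the job, leave it. Origin at its underside

How it is judged:
By the outcome, as a careful person would: the job done as asked, in the order asked, and still so for the second after the job is handed in, while the arm keeps its last pose, push and grip.
It also fails if it takes over 64 s, if anything falls off the work surface, if the arm or the gripper's body presses on something with over 40 N, if the wrist force passes 120 N, or if a joint passes its speed limit or range.

## Working session

There is one attempt and no reset: what is moved stays moved. The work goes in short steps, Python scripts to look and compute and a shell command to move; the robot and the scene stay as the last step left them, time stands still between calls to the robot, and variables do not carry over. Pictures are saved under pics/ and viewed, at most 10 in all, crops included, and the job is handed in when it is done.

```bash
mkdir -p pics; ls
cat > h.py <<'E'
import numpy as np, cv2
from cell import ctrl
def ray(im,rc):
    K=np.array(im["intrinsics"],float);d=np.array(im["dist"],float)
    u=cv2.undistortPoints(np.array([[[rc[1],rc[0]]]],float),K,d)[0,0]
    E=np.array(im["extrinsics"],float)
    return E[:3,3],E[:3,:3]@np.array([u[0],-u[1],-1.])
def at_z(im,rc,z):
    o,v=ray(im,rc);return o+v*(z-o[2])/v[2]
def proj(im,p):
    E=np.linalg.inv(np.array(im["extrinsics"],float));c=E[:3,:3]@np.array(p,float)+E[:3,3]
    q=cv2.projectPoints(np.array([[c[0],-c[1],-c[2]]]),np.zeros(3),np.zeros(3),np.array(im["intrinsics"],float),np.array(im["dist"],float))[0][0,0]
    return q[::-1]
def tri(obs):
    A=np.zeros((3,3));b=np.zeros(3)
    for im,rc in obs:
        o,v=ray(im,rc);v=v/np.linalg.norm(v);P=np.eye(3)-np.outer(v,v);A+=P;b+=P@o
    return np.linalg.solve(A,b)
def save(im,n): cv2.imwrite("pics/"+n,im["img"][:,:,::-1])
E
python3 - <<'E'
from h import *
np.set_printoptions(precision=1,suppress=True)
ims={c:ctrl.get_image(c) for c in("scene","top")}
for c in ims: save(ims[c],c+"0.png")
Z=dict(long_stake=3,short_stake=3,long_socket=43,short_socket=43,fixture=3,handle=53,blade=None,fin=38)
for t in Z:
    ob=[]
    for c in ims:
        r=ctrl.place_of(c,t)
        for x in r[:2]:
            print(t,c,np.array(x["position"]),round(x["confidence"],2),at_z(ims[c],x["position"],Z[t]) if Z[t] is not None else "")
        if r: ob.append((ims[c],r[0]["position"]))
    if len(ob)==2: print("   tri",tri(ob))
s=ctrl.read_state();print(s)
E
```

```text
pics
long_stake scene [352.7 233.8] 0.48 [ 763.8 -161.3    3. ]
long_stake top [224.4 184.4] 0.59 [613. 324.   3.]
long_stake top [260.4 462.6] 0.48 [ 539.  -303.1    3. ]
   tri [713.   57.5 216.7]
short_stake scene [244.4 499.1] 0.46 [495.1 331.4   3. ]
short_stake top [271.5 180.7] 0.63 [505.9 326.    3. ]
   tri [505.3 324.4  14.3]
fixture scene [264.4 368.2] 0.92 [561.   66.9   3. ]
fixture top [249.5 298. ] 0.75 [559.   63.9   3. ]
fixture top [232.5 347.9] 0.59 [598.7 -47.    3. ]
   tri [559.3  65.6   0.6]
handle scene [256.4 308. ] 0.76 [587.8 -47.3  53. ]
handle scene [245.8 179.9] 0.34 [ 576.  -287.8   53. ]
handle top [232.3 349.7] 0.58 [591.1 -49.1  53. ]
   tri [590.5 -48.   56.4]
blade scene [279.3 308.3] 0.56 
blade top [212.9 347.6] 0.71 
   tri [634.5 -44.   45.9]
fin scene [286.2 286.8] 0.56 [646.1 -81.3  38. ]
fin top [210.4 362.6] 0.38 [642.2 -77.4  38. ]
   tri [643.2 -79.7  33.9]
{'clock': 0.9, 'qpos': array([-1.2,  0.6,  0. ,  1.5, -0. ,  1. , -0. ]), 'qd': array([ 0.,  0.,  0., -0.,  0., -0.,  0.]), 'tau': array([  0. , -56.3,   1.2, -19.4,   0. ,   0. ,   0. ]), 'eef_pos': array([256. , 597.5, 231.3]), 'tool_rot': array([ 3.1, -0. ,  2.7]), 'force': array([ 0. ,  0.3, -0.6]), 'torque': array([ 0.,  0., -0.]), 'gripper_force': 0.0, 'width': 85.31135515382972}
```

View pics/scene0.png

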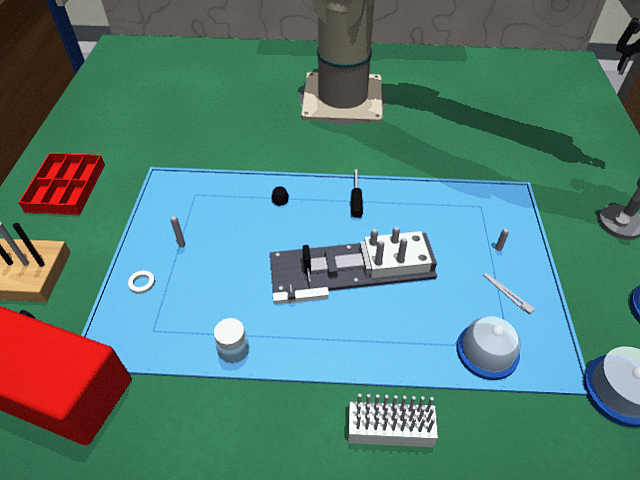

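View pics/top0.png

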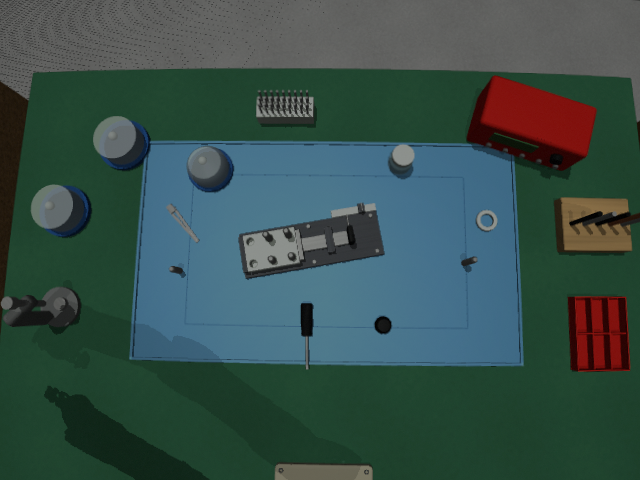

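The scene view shows the long stake at about (row 232, col 178) and the short stake at (240, 503), with the fixture in the middle. In the top view the stakes are at (261, 469) and (269, 176), and the free sockets are at the block's left (+y) end. I'll zoom in to tell the rows apart.

Run:
```python
from h import *
np.set_printoptions(precision=1,suppress=True)
ims={c:ctrl.get_image(c) for c in("scene","top")}
a=ims["scene"]["img"][215:310,260:445];b=ims["top"]["img"][195:285,230:390]
a=cv2.resize(a,None,fx=4,fy=4)[:380,:740];b=cv2.resize(b,(740,416))[:416]
b=cv2.resize(b,(390,219));
cv2.imwrite("pics/zoom1.png",np.vstack([a,np.hstack([b,np.zeros((219,350,3),np.uint8)])])[:600,:,::-1])
for t,c,z in [("long_stake","scene",3),("long_stake","top",3),("short_stake","scene",3),("short_stake","top",3)]:
    for x in ctrl.trace(c,t)[:3]:
        m=x["mask"];ys,xs=np.nonzero(m)
        print(t,c,round(x["confidence"],2),np.array(x["position"]),m.sum(),ys.min(),ys.max(),xs.min(),xs.max())
for t in("long_socket","short_socket"):
    for c in ims: print(t,c,[(x["position"],x["confidence"]) for x in ctrl.find_in(c,t)[:2]],[(np.array(x["position"]),x["confidence"],at_z(ims[c],x["position"],43)) for x in ctrl.place_of(c,t)[:3]])
```

```text
long_stake scene 0.7 [233.2 174. ] 227 218 247 171 184
long_stake scene 0.67 [233.8 375.2] 199 228 245 370 398
long_stake top 0.69 [258.7 470.7] 92 258 265 461 475
short_stake scene 0.69 [237.9 503.2] 154 230 250 495 507
short_stake scene 0.19 [261.3 341.4] 996 242 274 302 369
short_stake top 0.55 [266.1 174.7] 84 266 273 169 182
long_socket scene [([250.2, 381.2], 0.83), ([201.8, 354.0], 0.17)] []
long_socket top [([235.0, 269.9], 0.41)] []
short_socket scene [([236.4, 376.8], 0.5), ([234.9, 501.4], 0.45)] [(array([260.7, 368.8]), 0.71, array([583.6,  65.3,  43. ]))]
short_socket top [([236.5, 317.6], 0.23)] []
```

View pics/zoom1.png

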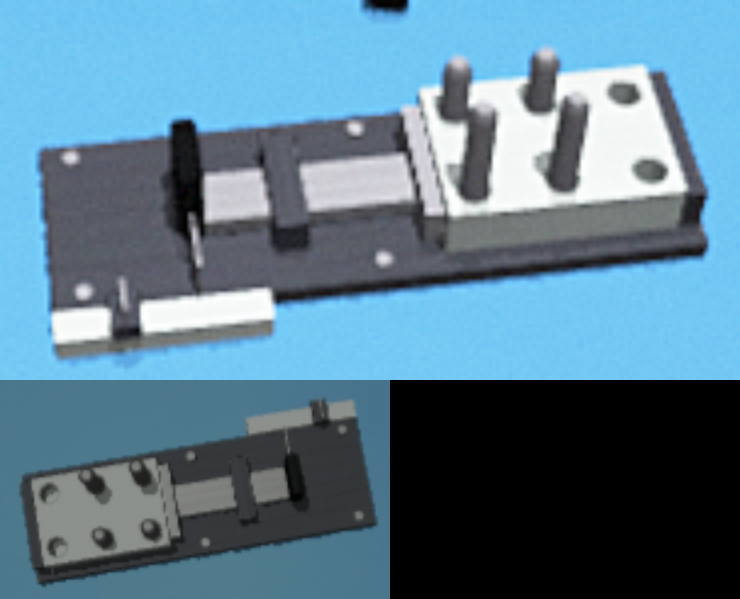

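The far (+x) row holds the long stakes. The free sockets in the scene image are the far (long) one at about (257.5, 423) and the near (short) one at (238, 416). In the top image they are at about (241, 250.5) and (263.6, 253.4).

Run:
```python
from h import *
np.set_printoptions(precision=1,suppress=True)
S=ctrl.get_image("scene");T=ctrl.get_image("top")
for n,a,b in[("long",(257.5,423),(240.9,250.5)),("short",(238.2,416),(263.6,253.4))]:
    print(n,at_z(S,a,43),at_z(T,b,43),tri([(S,a),(T,b)]))
for c,im in(("scene",S),("top",T)):
  for t,h in(("long_stake",80),("short_stake",56)):
    ms=ctrl.trace(c,t)
    x=[m for m in ms if (m["position"][1]<200 or m["position"][1]>420 if t[0]=="l" else (m["position"][1]>450 or m["position"][1]<220))][0]["mask"]
    ys,xs=np.nonzero(x);p=np.c_[xs,ys].astype(float)
    # best fit: IoU of rendered cylinder
    from scipy.optimize import minimize
    def f(q):
        pts=[proj(im,[q[0]+r*np.cos(k),q[1]+r*np.sin(k),z])[::-1] for z,r in((3,7),(h-3,7),(h+3,4)) for k in np.arange(0,6.28,.5)]
        hull=cv2.convexHull((np.array(pts,np.float32)*16).round().astype(np.int32))
        m=np.zeros((480,640),np.uint8);cv2.fillConvexPoly(m,hull,255,cv2.LINE_AA,4);m=m/255.
        return -np.minimum(m,x).sum()/np.maximum(m,x).sum()
    q0=at_z(im,p.mean(0)[::-1],3+h/2)[:2]
    best=min((minimize(f,q0+np.array(d),method="Nelder-Mead",options=dict(initial_simplex=[q0+d,q0+np.array(d)+[8,0],q0+np.array(d)+[0,8]])) for d in([0,0],[-5,5],[5,-5])),key=lambda r:r.fun)
    print(t,c,best.x,best.fun)
```

```text
long [570.3 166.7  43. ] [571.5 163.5  43. ] [571.4 164.9  44.1]
short [523.1 156.5  43. ] [522.6 155.4  43. ] [522.7 156.1  42.4]
long_stake scene [516.4 322. ] -0.5458081842848442
short_stake scene [506.4 326.8] -0.8088446462529593Traceback (most recent call last):
  File "<stdin>", line 9, in <module>
IndexError: list index out of range
```

```bash
cat >> h.py <<'E'
def go(x,y,z,yaw=None):
    """print tool-frame units for translation (first) to world target and then turn"""
    s=ctrl.read_state();p=np.array(s["eef_pos"]);r=s["tool_rot"]
    from scipy.spatial.transform import Rotation as R
    M=R.from_euler("xyz",r).as_matrix();d=M.T@(np.array([x,y,z])-p)
    print("pos",p.round(1),"rot",np.round(r,3),"t",round(s["clock"],2),"w",round(s["width"],1),"F",np.round(s["force"],1),"g",round(s["gripper_force"],1),"units",(d/25).round(2),"turn",None if yaw is None else np.round(-((yaw-r[2]+np.pi)%(2*np.pi)-np.pi)/.08,2))
E
python3 -c "
from h import *
go(506,327,170,-2.95)
e=ctrl.get_image('wrist')['extrinsics'];print(np.round(e,2))"
```

```text
pos [256.  597.5 231.3] rot [-3.142 -0.     2.737] t 1.85 w 85.4 F [ 0.6  0.7 -0.6] g 0.0 units [-13.45  -6.01   2.45] turn -7.46
[[ 3.9000e-01 -8.8000e-01 -2.8000e-01  1.8316e+02]
 [ 9.2000e-01  3.7000e-01  1.2000e-01  6.2802e+02]
 [ 0.0000e+00 -3.0000e-01  9.5000e-01  3.7369e+02]
 [ 0.0000e+00  0.0000e+00  0.0000e+00  1.0000e+00]]
```

```bash
python3 -m crank '[[[-0.96,-0.43,0.17,0],[-0.96,-0.43,0.17,0],[-0.96,-0.43,0.17,0],[-0.96,-0.43,0.17,0],[-0.96,-0.43,0.17,0],[-0.96,-0.43,0.17,0],[-0.96,-0.43,0.17,0],[-0.96,-0.43,0.17,0],[-0.96,-0.43,0.17,0],[-0.96,-0.43,0.17,0],[-0.96,-0.43,0.17,0],[-0.96,-0.43,0.17,0]]]' -1 && python3 -m crank '[[[-0.96,-0.43,0.17,0],[-0.96,-0.43,0.17,0],[0,0,0,-0.93],[0,0,0,-0.93],[0,0,0,-0.93],[0,0,0,-0.93],[0,0,0,-0.93],[0,0,0,-0.93],[0,0,0,-0.93],[0,0,0,-0.93],[0,0,0,0],[0,0,0,0]]]'
python3 - <<'E'
from h import *
np.set_printoptions(precision=1,suppress=True)
W=ctrl.get_image("wrist");save(W,"w1.png")
for f in(ctrl.place_of,ctrl.trace):
  for x in f("wrist","short_stake")[:2]: print(x["confidence"],np.array(x["position"]),at_z(W,x["position"],3))
go(506,327,100,-2.95)
E
```

```text
clock: 2.9
eef_pos: [470.7, 364.5, 180.3]
tool_rot: [3.141, 0.0, 2.737]
force: [0.9, 0.5, 1.1]
width: 85.4
gripper_force: 0.0
clock: 3.9
eef_pos: [505.7, 326.7, 171.8]
tool_rot: [3.141, 0.0, -2.953]
force: [0.1, 0.0, 0.9]
width: 85.0
gripper_force: 0.0
0.9 [210.1 324. ] [505.1 330.9   3. ]
0.67 [222.8 326.7] [514.6 334.9   3. ]
pos [505.6 326.8 171.8] rot [-3.1  0.  -3. ] t 4.05 w 85.5 F [-0.3 -1.1  0.3] g 0.0 units [-0.   0.   2.9] turn -0.03
```

View pics/w1.png

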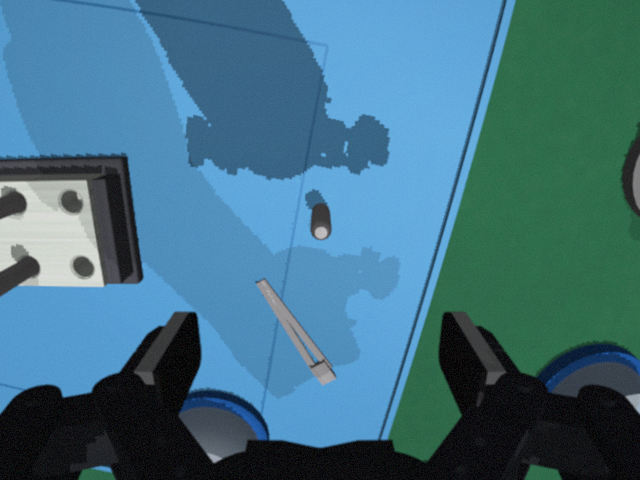

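The wrist view shows the short stake with its top centre at about (232, 321). The free sockets are at (201, 71) (short) and (265, 82) (long), and the near tip of the tweezers is at (281, 261).

Run:
```python
from h import *
np.set_printoptions(precision=1,suppress=True)
W=ctrl.get_image("wrist")
for n,rc,z in(("top",(232,321),59),("foot",(210.1,324),3),("tweez",(281,261),6),("ss",(201,71),43),("ls",(265,82.5),43)): print(n,at_z(W,rc,z))
print(proj(W,[505.6,326.8,59]))
```

```text
top [505.6 328.4  59. ]
foot [505. 331.   3.]
tweez [571.2 292.4   6. ]
ss [520.8 157.6  43. ]
ls [566.8 166.5  43. ]
[231.5 318.5]
```

```bash
python3 -m crank '[[[0,0.07,0.72,0],[0,0,0.72,0],[0,0,0.72,0],[0,0,0.72,0],[0,0,0.72,0],[0,0,0.72,0],[0,0,0.72,0],[0,0,0.5,0],[0,0,0.17,0],[0,0,0,0],[0,0,0,0]]]' && python3 -m crank '[[[0,0,0,0],[0,0,0,0],[0,0,0,0],[0,0,0,0],[0,0,0,0],[0,0,0,0],[0,0,0,0],[0,0,0,0]]]' 1
python3 -c "
from h import *
go(505,328,110)"
```

```text
clock: 5.02
eef_pos: [505.5, 328.9, 29.5]
tool_rot: [3.141, 0.001, -2.951]
force: [0.8, -0.0, 0.3]
width: 85.6
gripper_force: 0.0
clock: 5.68
eef_pos: [505.3, 328.7, 29.4]
tool_rot: [3.141, 0.0, -2.951]
force: [-0.8, 0.2, 4.3]
width: 12.0
gripper_force: 58.5
pos [505.3 328.7  29.4] rot [ 3.141  0.    -2.951] t 5.68 w 12.0 F [-0.8  0.2  4.3] g 58.5 units [ 0.02 -0.02 -3.22] turn None
```

```bash
python3 -m crank '[[[0,0,-0.7,0],[0,0,-0.7,0],[0,0,-0.7,0],[0,0,-0.7,0],[0.08,-0.86,0,0],[0.08,-0.86,0,0],[0.08,-0.86,0,0],[0.08,-0.86,0,0],[0.08,-0.86,0,0],[0.08,-0.86,0,0],[0.08,-0.86,0,0],[0.1,-0.86,0,0]]]' && python3 -m crank '[[[0,0,0,0],[0,0,0,0],[0,0,0,0]]]'
python3 - <<'E'
from h import *
np.set_printoptions(precision=1,suppress=True)
W=ctrl.get_image("wrist");save(W,"w2.png")
for t in("short_socket","long_socket"):
  for x in ctrl.place_of("wrist",t)[:3]: print(t,round(x["confidence"],2),np.array(x["position"]),at_z(W,x["position"],43))
for x in ctrl.place_of("wrist","short_stake")[:2]: print(x["confidence"],np.array(x["position"]),at_z(W,x["position"],73))
go(522,157,80)
E
```

```text
clock: 6.68
eef_pos: [521.5, 155.4, 98.8]
tool_rot: [-3.142, -0.0, -2.951]
force: [0.9, -0.1, -0.0]
width: 11.6
gripper_force: 58.6
clock: 6.93
eef_pos: [521.5, 157.3, 99.0]
tool_rot: [3.141, 0.0, -2.951]
force: [0.6, -0.0, -0.9]
width: 11.9
gripper_force: 58.6
long_socket 0.67 [291.1 321.4] [535.8 161.7  43. ]
0.6 [292.5 322.4] [522.5 159.3  73. ]
pos [521.3 157.9  99. ] rot [ 3.1  0.  -2.9] t 7.13 w 12.2 F [-0.2  0.3  0.1] g 58.6 units [-0.  -0.   0.8] turn None
```

View pics/w2.png

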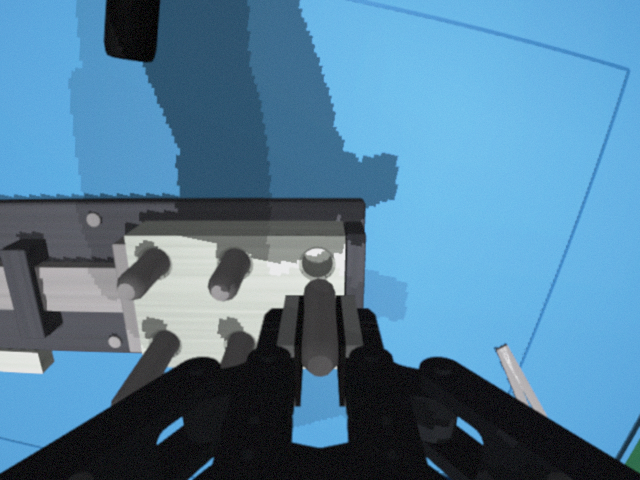

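The stake hangs upright in the fingers, with its foot at about (289, 320). The free short socket is just beyond it at about (263, 317.5). I'll measure both precisely from an enlarged crop with projected circles.

Run:
```python
from h import *
np.set_printoptions(precision=1,suppress=True)
W=ctrl.get_image("wrist");im=W["img"]
print("pred foot",proj(W,[521.3,157.9,73]),"pred hole under tcp",proj(W,[521.3,157.9,43]), "hole px->",at_z(W,(263.5,317.5),43))
c=im[235:395,270:370]; S=5
big=cv2.resize(c,None,fx=S,fy=S,interpolation=cv2.INTER_CUBIC)[:,:,::-1].copy()
def circ(x,y,z,r,col):
    p=np.array([(proj(W,[x+r*np.cos(k),y+r*np.sin(k),z])[::-1]-[270,235]+.5)*S for k in np.arange(0,6.3,.2)])
    cv2.polylines(big,[p.round().astype(np.int32)],True,col,1)
h=at_z(W,(263.5,317.5),43)
circ(h[0],h[1],43,8,(0,0,255));circ(521.3,157.9,73,7,(0,255,0));circ(521.3,157.9,123,7,(0,255,0))
big=big[:600]
cv2.imwrite("pics/w2z.png",big)
```

```text
pred foot [289.7 318.5] pred hole under tcp [264.5 318.5] hole px-> [520.9 157.3  43. ]
```

View pics/w2z.png

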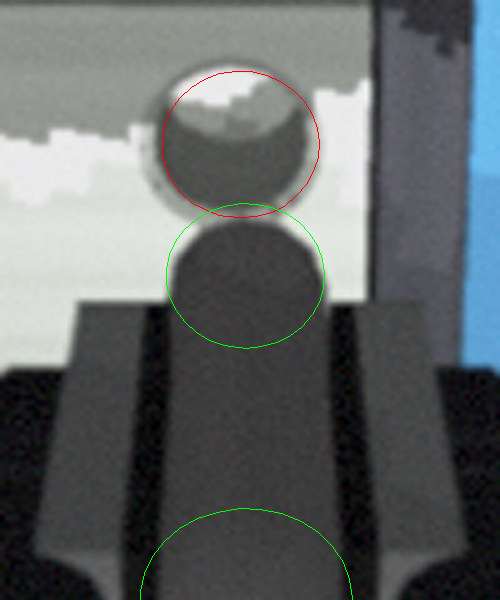

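Run:
```python
from h import *
np.set_printoptions(precision=2,suppress=True)
W=ctrl.get_image("wrist")
h=at_z(W,(262.5,315.9),43);f=at_z(W,(292.5,319.2),72.6);print(h,f,h-f)
go(521.3+(h-f)[0],157.8+(h-f)[1],71)
```

```text
[520.49 156.18  43.  ] [522.76 158.26  72.6 ] [ -2.27  -2.09 -29.6 ]
pos [521.4 157.4  99. ] rot [ 3.14  0.   -2.95] t 7.23 w 12.3 F [ 0.2 -0.7 -0.3] g 58.6 units [ 0.11 -0.05  1.12] turn None
```

```bash
python3 -m crank '[[[0.1,-0.065,0.3,0],[0,0,0.3,0],[0,0,0.3,0],[0,0,0.2,0],[0,0,0.1,0],[0,0,0.1,0],[0,0,0.08,0],[0,0,0,0],[0,0,0,0]]]'
```

```text
clock: 7.98
eef_pos: [519.8, 155.0, 64.5]
tool_rot: [3.141, 0.001, -2.951]
force: [1.5, 2.8, -1.6]
width: 12.1
gripper_force: 58.4
```

```bash
python3 -m crank '[[[0,0.01,0.15,0],[0,0,0.15,0],[0,0,0.15,0],[0,0,0.1,0],[0,0,0.08,0],[0,0,0,0],[0,0,0,0]]]'
```

```text
clock: 8.57
eef_pos: [519.8, 155.1, 48.6]
tool_rot: [3.141, 0.001, -2.951]
force: [3.4, 2.4, -3.2]
width: 12.0
gripper_force: 58.4
```

```bash
python3 -m crank '[[[0,0,0.05,0],[0,0,0,0]]]' && python3 -m crank '[[[0,0,0,0],[0,0,0,0],[0,0,0,0],[0,0,0,0],[0,0,-0.3,0],[0,0,-0.7,0],[0,0,-0.9,0],[0,0,-0.9,0],[0,0,-0.9,0],[0,0,-0.9,0]]]' 0.35
python3 - <<'E'
from h import *
np.set_printoptions(precision=1,suppress=True)
go(521,250,160)
W=ctrl.get_image("wrist");save(W,"w3.png")
E
```

```text
clock: 8.73
eef_pos: [519.8, 155.0, 47.6]
tool_rot: [3.141, 0.001, -2.951]
force: [4.2, 3.1, -1.8]
width: 12.0
gripper_force: 58.7
clock: 9.57
eef_pos: [518.8, 154.4, 164.1]
tool_rot: [-3.141, -0.001, -2.951]
force: [-0.6, 0.6, -0.2]
width: 27.8
gripper_force: 0.0
pos [518.8 154.4 164.1] rot [-3.1 -0.  -3. ] t 9.57 w 27.8 F [-0.6  0.6 -0.2] g 0.0 units [-0.8  3.7  0.2] turn None
```

View pics/w3.png

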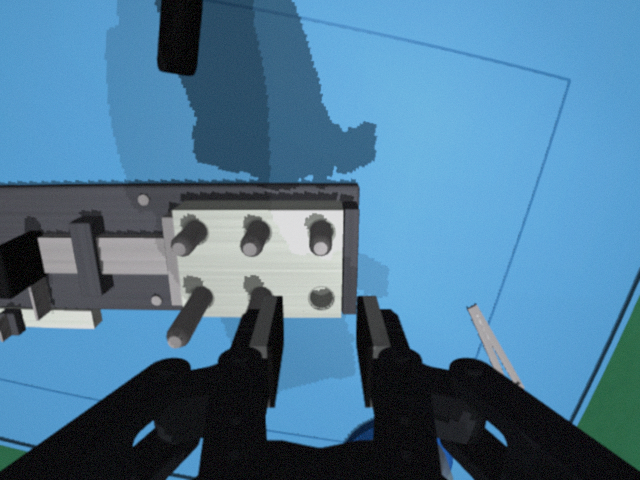

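The short stake is seated at the same height as its neighbours. The long free socket is at about (297, 321). Next I'll estimate the long stake's position and the fixture yaw.

Run:
```python
from h import *
np.set_printoptions(precision=1,suppress=True)
W=ctrl.get_image("wrist");print("ls",at_z(W,(297,321),43))
t=[at_z(W,p,77) for p in((247,183),(246.5,252),(245,320))];print(t)
d=t[2]-t[0];print("yaw",np.arctan2(-d[0],d[1]),np.linalg.norm(d))
S=ctrl.get_image("scene");T=ctrl.get_image("top")
print(at_z(S,(245.5,181.5),3),at_z(S,(218.5,174),83))
print(at_z(T,(258,475),83),at_z(T,(260,474),83))
for c,im in(("scene",S),("top",T)):
    for x in ctrl.trace(c,"long_stake")[:3]:
        ys,xs=np.nonzero(x["mask"]);print(c,x["confidence"],xs.mean(),ys.mean(),at_z(im,(ys.mean(),xs.mean()),43))
go(540,-290,170)
```

```text
ls [573.3 167.2  43. ]
[array([540.2,  76.8,  77. ]), array([532. , 117.4,  77. ]), array([523.4, 156.7,  77. ])]
yaw 0.20649601338122017 81.57391077949966
[ 534.3 -305.     3. ] [ 535.2 -302.5   83. ]
[ 536.1 -305.3   83. ] [ 532. -303.   83.]
scene 0.72 177.81666666666666 231.99166666666667 [ 533.7 -304.1   43. ]
scene 0.19 355.93333333333334 203.10434782608695 [434.8  39.3  43. ]
top 0.68 276.8111888111888 233.93006993006992 [587.3 107.2  43. ]
top 0.67 468.73333333333335 261.02222222222224 [ 533.8 -304.5   43. ]
pos [518.5 154.3 161.9] rot [-3.1 -0.  -3. ] t 9.87 w 27.8 F [0.6 0.8 0.5] g 0.0 units [  2.5 -17.6  -0.3] turn None
```

```bash
python3 -m crank '[[[0.15,-0.953,0,0],[0.15,-0.953,0,0],[0.15,-0.953,0,0],[0.15,-0.953,0,0],[0.15,-0.953,0,0],[0.15,-0.953,0,0],[0.15,-0.953,0,0],[0.15,-0.953,0,0],[0.15,-0.953,0,0],[0.15,-0.953,0,0],[0.15,-0.953,0,0],[0.15,-0.953,0,0]]]' && python3 -m crank '[[[0.15,-0.953,0,0],[0.15,-0.953,0,0],[0.15,-0.953,0,0],[0.15,-0.953,0,0],[0.15,-0.953,0,0],[0.15,-0.953,0,0],[0.15,-0.953,0,0],[0,0,0,-0.2],[0,0,0,0],[0,0,0,0]]]' -0.5
python3 - <<'E'
from h import *
np.set_printoptions(precision=1,suppress=True)
W=ctrl.get_image("wrist");save(W,"w4.png")
for x in ctrl.place_of("wrist","long_stake")[:2]: print(x["confidence"],np.array(x["position"]),at_z(W,x["position"],3))
for x in ctrl.trace("wrist","long_stake")[:2]:
    ys,xs=np.nonzero(x["mask"]);m=ys>ys.max()-14
    print(x["confidence"],ys.min(),ys.max(),xs.min(),xs.max(),"top",at_z(W,(ys[m].mean(),xs[m].mean()),83),len(ys))
go(534.3,-304.2,55)
E
```

```text
clock: 10.87
eef_pos: [528.2, -135.5, 161.2]
tool_rot: [3.14, -0.003, -2.951]
force: [-0.0, -0.2, -0.4]
width: 28.0
gripper_force: 0.0
clock: 11.7
eef_pos: [534.4, -302.1, 161.3]
tool_rot: [3.139, -0.002, -2.935]
force: [0.2, 1.6, -1.0]
width: 64.2
gripper_force: 0.0
0.73 [210.5 318.7] [ 532. -302.    3.]
0.2 [399.9 605.4] [653.2  -4.7   3. ]
0.56 202 252 304 328 top [ 531.7 -304.    83. ] 1061
pos [ 535.2 -301.5  162.2] rot [ 3.1 -0.  -2.9] t 11.85 w 63.8 F [-0.1 -1.4 -0.6] g 0.0 units [ 0.1 -0.1  4.3] turn None
```

View pics/w4.png

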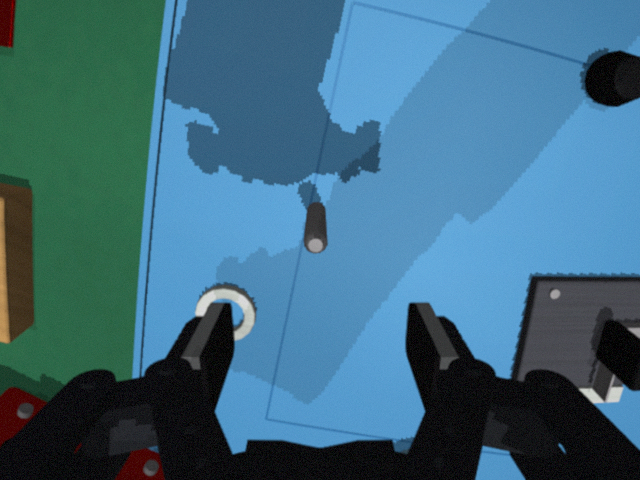

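The wrist view shows the long stake with its top at about (243, 316) and the movement ring at (312, 225), well below the finger path.

```bash
python3 -m crank '[[[0.08,-0.065,0.5,0],[0,0,0.7,0],[0,0,0.7,0],[0,0,0.7,0],[0,0,0.7,0],[0,0,0.7,0],[0,0,0.6,0],[0,0,0.3,0],[0,0,0,0],[0,0,0,0]]]' && python3 -m crank '[[[0,0,0,0],[0,0,0,0],[0,0,0,0],[0,0,0,0],[0,0,0,0],[0,0,0,0],[0,0,0,0],[0,0,0,0]]]' 1 && python3 -m crank '[[[0,0,-0.5,0],[0,0,-0.8,0],[0,0,-0.8,0],[0,0,-0.8,0],[0,0,-0.8,0],[0,0,-0.3,0]]]'
python3 - <<'E'
from h import *
go(568,164,140)
E
```

```text
clock: 12.68
eef_pos: [533.7, -304.7, 40.2]
tool_rot: [3.141, -0.0, -2.934]
force: [-0.3, -0.3, 0.0]
width: 63.9
gripper_force: 0.0
clock: 13.35
eef_pos: [533.8, -305.6, 40.8]
tool_rot: [-3.141, 0.001, -2.935]
force: [-0.6, -0.6, 5.5]
width: 12.6
gripper_force: 58.5
clock: 13.85
eef_pos: [534.8, -305.9, 143.3]
tool_rot: [-3.139, 0.003, -2.935]
force: [0.2, 0.5, -1.3]
width: 12.9
gripper_force: 58.3
pos [ 534.8 -305.9  143.3] rot [-3.139e+00  3.000e-03 -2.935e+00] t 13.85 w 12.9 F [ 0.2  0.5 -1.3] g 58.3 units [-5.15 18.12  0.1 ] turn None
```

```bash
python3 -m crank '[[[-0.27,0.954,-0.1,0],[-0.27,0.954,-0.1,0],[-0.27,0.954,-0.1,0],[-0.27,0.954,-0.1,0],[-0.27,0.954,-0.1,0],[-0.27,0.954,-0.1,0],[-0.27,0.954,-0.1,0],[-0.27,0.954,-0.1,0],[-0.27,0.954,0,0],[-0.27,0.954,0,0],[-0.27,0.954,0,0],[-0.27,0.954,0,0]]]' && python3 -m crank '[[[-0.27,0.954,0,0],[-0.27,0.954,0,0],[-0.27,0.954,0,0],[-0.27,0.954,0,0],[-0.27,0.954,0,0],[-0.27,0.954,0,0],[-0.27,0.954,0,0],[0,0,0.8,0],[0,0,0.8,0],[0,0,0.4,0],[0,0,0,0],[0,0,0,0]]]'
python3 - <<'E'
from h import *
np.set_printoptions(precision=1,suppress=True)
W=ctrl.get_image("wrist");s=ctrl.read_state();p=s["eef_pos"];f=p[2]-37.3
print(p,f,"foot",proj(W,[p[0],p[1],f]),"hole",proj(W,[568,164,43]))
r,c=proj(W,[568,164,43]).astype(int);r0,c0=r-50,c-50
S=5;big=cv2.resize(W["img"][r0:r0+120,c0:c0+120],None,fx=S,fy=S,interpolation=cv2.INTER_CUBIC)[:,:,::-1].copy()
for k in range(0,600,100):
    cv2.putText(big,str(r0+k//S),(0,k+10),0,.4,(0,0,255));cv2.putText(big,str(c0+k//S),(k,10),0,.4,(0,0,255));cv2.line(big,(k,0),(k,600),(0,0,255),1);cv2.line(big,(0,k),(600,k),(0,0,255),1)
cv2.imwrite("pics/w5.png",big);save(W,"w5full.png")
for t in("long_socket","long_stake"):
  for x in ctrl.place_of("wrist",t)[:2]: print(t,x["confidence"],np.array(x["position"]))
E
```

```text
clock: 14.85
eef_pos: [553.6, -7.4, 159.8]
tool_rot: [3.141, -0.001, -2.935]
force: [0.1, -0.2, -1.3]
width: 12.3
gripper_force: 58.5
clock: 15.85
eef_pos: [565.7, 164.0, 109.7]
tool_rot: [-3.141, -0.002, -2.936]
force: [-0.4, 0.1, -0.0]
width: 12.3
gripper_force: 58.5
[566.4 164.2 110.4] 73.13329369279373 foot [281.8 318.7] hole [261.3 317.6]
long_stake 0.92 [278.5 319.8]
```

View pics/w5.png

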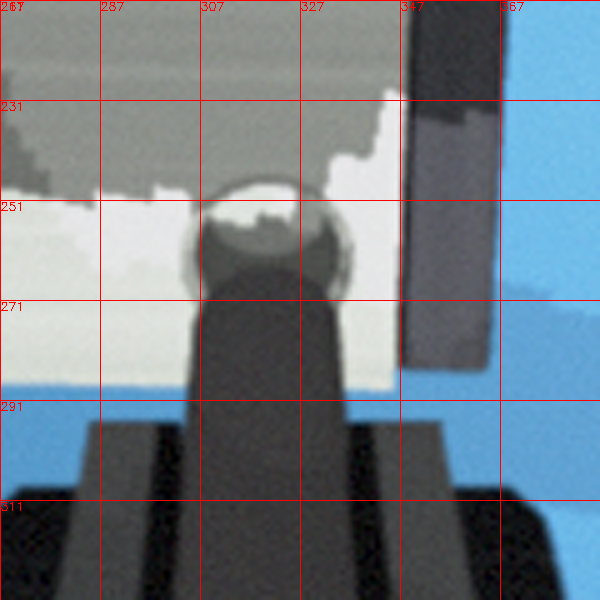

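Run:
```python
from h import *
np.set_printoptions(precision=2,suppress=True)
W=ctrl.get_image("wrist")
h=at_z(W,(261.7,320.0),43);f=at_z(W,(278,320),72.8);d=h-f;print(h,f,d)
go(566.2+d[0],164.1+d[1],72)
```

```text
[569.98 165.93  43.  ] [566.56 165.1   72.8 ] [  3.43   0.83 -29.8 ]
pos [566.9 164.5 111.1] rot [ 3.14  0.   -2.94] t 16.05 w 12.5 F [ 0.2  0.4 -0.2] g 58.5 units [-0.11 -0.01  1.57] turn None
```

```bash
python3 -m crank '[[[-0.06,0.005,0.3,0],[-0.055,0.005,0.3,0],[0,0,0.3,0],[0,0,0.15,0],[0,0,0.1,0],[0,0,0.06,0],[0,0,0.06,0],[0,0,0.06,0],[0,0,0,0],[0,0,0,0]]]'
```

```text
clock: 16.88
eef_pos: [569.1, 165.4, 76.9]
tool_rot: [3.142, 0.0, -2.935]
force: [0.6, -0.1, -1.0]
width: 12.4
gripper_force: 58.5
```

```bash
python3 -m crank '[[[0,0,0.08,0],[0,0,0.12,0],[0,0,0.15,0],[0,0,0.15,0],[0,0,0.12,0],[0,0,0.08,0],[0,0,0.03,0],[0,0,0,0],[0,0,0,0]]]'
```

```text
clock: 17.63
eef_pos: [569.1, 165.3, 58.8]
tool_rot: [-3.141, 0.0, -2.935]
force: [-0.1, -0.9, 2.4]
width: 12.9
gripper_force: 59.1
```

```bash
python3 -m crank '[[[0,0,0.03,0],[0,0,0,0]]]' && python3 -m crank '[[[0,0,0,0],[0,0,0,0],[0,0,0,0],[0,0,0,0],[0,0,-0.3,0],[0,0,-0.7,0],[0,0,-0.9,0],[0,0,-0.9,0],[0,0,-0.9,0],[0,0,-0.9,0]]]' 0.35
python3 - <<'E'
from h import *
np.set_printoptions(precision=1,suppress=True)
go(588,-48,170)
W=ctrl.get_image("wrist");T=ctrl.get_image("top");S=ctrl.get_image("scene");save(W,"w6.png");save(S,"s6.png")
for c,im in(("wrist",W),("top",T),("scene",S)):
  for t,z in(("handle",53),("fin",38),("blade",45)):
    for x in ctrl.place_of(c,t)[:1]: print(c,t,round(x["confidence"],2),np.array(x["position"]),at_z(im,x["position"],z))
E
```

```text
clock: 17.8
eef_pos: [569.2, 165.3, 58.8]
tool_rot: [-3.141, 0.001, -2.935]
force: [0.1, -1.6, 8.8]
width: 12.4
gripper_force: 59.8
clock: 18.63
eef_pos: [568.6, 165.4, 174.3]
tool_rot: [3.141, -0.0, -2.935]
force: [0.6, -0.2, -0.5]
width: 27.5
gripper_force: 0.0
pos [568.6 165.4 174.3] rot [ 3.1 -0.  -2.9] t 18.63 w 27.5 F [ 0.6 -0.2 -0.5] g 0.0 units [ 1.  -8.5  0.2] turn None
wrist handle 0.81 [187.    3.2] [583.9 -47.9  53. ]
top handle 0.85 [231.5 350.7] [592.9 -51.2  53. ]
top fin 0.64 [213.4 361.1] [635.5 -74.2  38. ]
top blade 0.91 [215.2 345.5] [629.7 -40.1  45. ]
scene handle 0.86 [254.8 308.3] [584. -47.  53.]
scene fin 0.66 [281.1 288.2] [634.8 -79.9  38. ]
scene blade 0.68 [280.5 308. ] [636.5 -43.8  45. ]
```

```bash
python3 -m crank '[[[0.11,-0.95,0,0],[0.11,-0.95,0,0],[0.11,-0.95,0,0],[0.11,-0.95,0,0],[0.11,-0.95,0,0],[0.11,-0.95,0,0],[0.11,-0.95,0,0],[0.11,-0.95,0.1,0],[0.11,-0.9,0.1,0],[0,0,0,0],[0,0,0,0]]]' 0.15
python3 - <<'E'
from h import *
np.set_printoptions(precision=1,suppress=True)
go(588,-48,34)
W=ctrl.get_image("wrist");S=ctrl.get_image("scene");save(W,"w7.png");save(S,"s7.png")
for c,im in(("wrist",W),("scene",S)):
  for t,z in(("handle",53),("fin",38),("blade",45)):
    for x in ctrl.place_of(c,t)[:2]: print(c,t,round(x["confidence"],2),np.array(x["position"]),at_z(im,x["position"],z))
    for x in ctrl.trace(c,t)[:1]:
        ys,xs=np.nonzero(x["mask"]);print("   mask",ys.min(),ys.max(),xs.min(),xs.max())
a=S["img"][220:300,265:435];a=cv2.resize(a,(640,301))
cv2.imwrite("pics/v7.png",np.vstack([W["img"][180:460],a])[:,:,::-1])
E
```

```text
clock: 20.15
eef_pos: [587.9, -49.5, 167.3]
tool_rot: [-3.141, -0.001, -2.939]
force: [0.9, -0.0, 0.6]
width: 36.1
gripper_force: 0.0
pos [587.9 -49.5 167.3] rot [-3.1 -0.  -2.9] t 20.15 w 36.1 F [ 0.9 -0.   0.6] g 0.0 units [-0.   0.1  5.3] turn None
wrist handle 0.72 [227.7 319.1] [585.7 -49.6  53. ]
wrist handle 0.21 [185.7 617. ] [518.3 134.5  53. ]
   mask 171 284 309 494
wrist fin 0.85 [283.2 267. ] [637.7 -76.5  38. ]
   mask 275 303 260 281
wrist blade 0.93 [284.7 318.4] [628.3 -41.3  45. ]
   mask 170 284 309 495
scene handle 0.73 [254.7 308.2] [583.7 -47.2  53. ]
scene handle 0.42 [192.8 356.2] [415.   39.1  53. ]
   mask 242 275 302 370
scene fin 0.47 [285.1 289.6] [643.4 -76.5  38. ]
scene blade 0.87 [277.4 309.3] [629.5 -42.   45. ]
scene blade 0.34 [256.  306.9] [580.5 -50.   45. ]
   mask 242 276 302 371
```

View pics/v7.png

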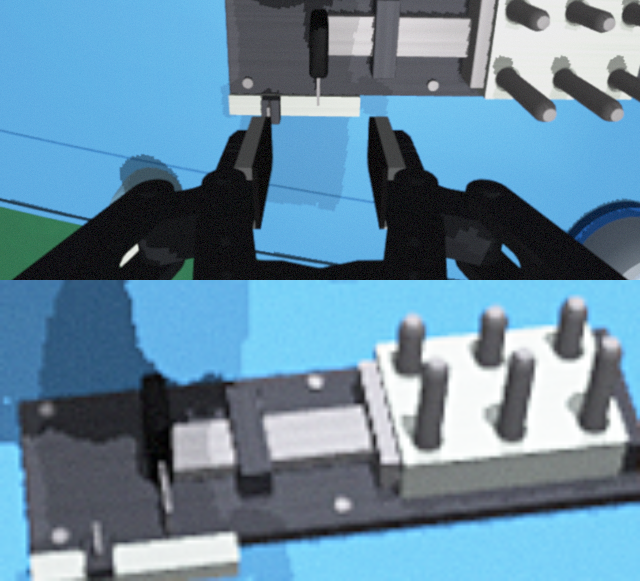

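Both stakes stand level with their row mates. Blade and fin are visible at about (285, 318) and (283, 267) in the wrist picture. I'll take a second, closer wrist measurement of the gap between them before gripping.

```bash
cp pics/w7.png a.png
python3 - <<'E'
from h import *
import pickle
W=ctrl.get_image("wrist");pickle.dump(W,open("wa.pkl","wb"))
E
python3 -m crank '[[[-0.5,-0.2,0.4,0],[-0.5,-0.2,0.4,0],[-0.5,-0.2,0.5,0],[-0.5,-0.1,0.5,0],[0,0,0.4,0],[0,0,0,0],[0,0,0,0],[0,0,0,0]]]'
python3 - <<'E'
from h import *
import pickle
np.set_printoptions(precision=1,suppress=True,linewidth=250)
W=ctrl.get_image("wrist");pickle.dump(W,open("wb.pkl","wb"));save(W,"w8.png")
A=pickle.load(open("wa.pkl","rb"))
go(588,-48,34)
P={}
for t,z in(("handle",53),("fin",38),("blade",45)):
    for x in ctrl.place_of("wrist",t)[:1]: print(t,round(x["confidence"],2),np.array(x["position"]),at_z(W,x["position"],z));P[t]=x["position"]
g=W["img"].mean(2)
for t in P:
    r,c=map(int,P[t]);print(t,r,c,"cols from",c-14)
    for q in range(r-12,r+16,2): print(q,g[q,c-14:c+15].astype(int))
E
```

```text
clock: 21.57
eef_pos: [640.1, -54.5, 113.3]
tool_rot: [3.142, -0.0, -2.935]
force: [0.3, -0.7, 0.3]
width: 36.0
gripper_force: 0.0
pos [640.5 -54.5 113.6] rot [-3.1  0.  -2.9] t 21.62 w 36.4 F [ 0.1 -0.   0.3] g 0.0 units [2.  0.7 3.2] turn None
handle 0.87 [160. 350.] [585.8 -50.4  53. ]
fin 0.94 [243.9 280.8] [639.9 -75.7  38. ]
blade 0.85 [239.1 347.1] [627.6 -41.6  45. ]
handle 160 350 cols from 336
148 [22  6  6 14 14  5 16 14  8 19 13 25 31 34 40 39 43 46 37 44 45 43 45 38 36 34 31 26 36]
150 [28 13 10 16 15 17 10 18 20  7 28 20 16 17 23 27 36 40 39 42 43 43 38 45 37 33 35 17 49]
152 [31  6 17 15 11 17 10 20 20 18 20 28 18 22 21 32 39 42 42 44 43 46 37 42 37 33 22 19 49]
154 [21  4 11 11 17 22 15  9 16 16 24 12 10 21 22 30 31 37 37 43 39 46 39 44 40 18 21 36 60]
156 [17  3 10 10  8  7 16 12 12 18 23 23 23 23  4 10 18 22 21 43 42 44 45 39 32 31 25 15 58]
158 [21  0  6 12  3 23 17 13 17 16 18 16 21 16 26 17 18 20 33 38 43 40 35 39 32 26 29 14 56]
160 [21 13 21  4  6 23 11  9  7 21 16 26 14 17 17 23 13 23 22 28 28 35 35 33 30 31 25 25 71]
162 [ 8 10  8 10 19 15 12 16 26 12 13 26 1
[... 3320 characters left out ...]
3 242 243 241 237 233 231 234 240 243 243 242 243 243 243 243 243 242 242 241 242 243 243]
245 [242 242 243 241 242 242 242 242 243 244 244 243 244 242 243 243 244 242 243 243 244 242 243 244 244 243 243 245 245]
247 [243 243 244 243 244 243 243 245 244 243 245 243 244 244 243 243 244 243 242 243 244 244 243 244 244 243 244 244 244]
249 [241 240 241 241 241 240 241 240 240 241 241 242 241 241 240 242 241 242 241 242 243 241 242 242 242 241 243 245 246]
251 [240 240 241 240 239 239 239 241 239 239 240 239 241 240 241 241 240 239 240 239 239 240 241 240 241 240 242 245 246]
253 [240 240 240 241 240 241 240 240 240 241 241 241 242 240 241 241 241 240 240 241 240 240 241 241 242 242 246 246 245]
```

Run:
```python
from h import *
import pickle
np.set_printoptions(precision=1,suppress=True,linewidth=250)
A=pickle.load(open("wa.pkl","rb"));B=pickle.load(open("wb.pkl","rb"))
g=A["img"].mean(2)
print("blade");[print(q,g[q,308:330].astype(int)) for q in range(272,290,2)]
print("fin");[print(q,g[q,258:284].astype(int)) for q in range(276,296,2)]
fy=np.array([-np.sin(.2065),np.cos(.2065),0])
f=at_z(B,(246,280.8),38)
for z in(38,42,46,50):
    b=at_z(B,(240,344.7),z);print("B",z,b,f,(b-f)@fy)
g2=B["img"].mean(2)
print("handle B")
for q in range(100,224,12): print(q,g2[q,326:376:2].astype(int))
```

```text
blade
272 [ 73  72  76  77  75 106 165 179 170 108  77  75  79  77  82  84  78  82  75  80  80  76]
274 [109  98  99  98  95 119 166 178 160 116  94  92  98  96  95  92  89  84  88  86  84  84]
276 [225 223 219 222 221 216 192 180 198 217 223 224 224 225 225 219 220 219 220 219 222 221]
278 [226 225 225 226 228 221 190 180 200 224 228 228 228 226 229 227 227 227 227 227 227 230]
280 [228 228 226 226 228 223 194 181 200 224 229 228 226 227 227 230 229 228 228 227 229 229]
282 [226 226 227 226 228 221 185 177 196 224 228 227 227 228 226 228 228 229 228 228 227 227]
284 [227 226 226 227 227 226 212 206 213 225 227 228 228 230 230 229 228 229 229 231 230 229]
286 [226 225 225 226 225 223 226 226 224 225 225 225 227 226 225 224 225 226 227 227 225 228]
288 [223 225 225 225 224 226 225 223 224 224 223 225 224 227 225 224 225 224 225 225 225 225]
fin
276 [150  84  40  25  30  34  32  34  29  32  28  31  26  30  27  33  35  30  30 109 206 228 227 228 227 226]
278 [158  85  54  41  47  49  51  38  39  37  41  43  44  47  45  42  44  42  34 109 208 223 223 223 224 222]
280 [151  94  81  84  83
[... 1457 characters left out ...]
203 203]
148 [ 55  49  50  49  49  22   6  14  16   8  13  31  40  43  37  45  45  36  31  36 162 206 203 203 201]
160 [ 46  51  52  54  49  21  21   6  11   7  16  14  17  13  22  28  35  30  25  71 196 202 202 203 203]
172 [ 50  51  55  48  47  14  17  17  10  14  11  19  23  23  11  16  21  37  30  60 101  96  97 101  98]
184 [54 49 47 50 54 38 17 14 24 20 17 20 22 22 11 12  1 14 17 42 49 61 63 66 63]
196 [54 49 55 50 48 49 51 17 14 14  1 25 19 18  9 19 22 15 39 51 51 54 59 64 62]
208 [ 48  45  47  51  53  46  53  50  50  68 100  84  51  48  56  88  88  59  52  53  56  61  66  67  73]
220 [ 95  93  95  88  86  80  62  55  57  83 103  98  93  95  86  94  98  94  97 106 109 105 108 107 107]
```

Run:
```python
from h import *
import pickle
np.set_printoptions(precision=2,suppress=True,linewidth=250)
A=pickle.load(open("wa.pkl","rb"));B=pickle.load(open("wb.pkl","rb"))
fy=np.array([-np.sin(.2065),np.cos(.2065),0])
print("tri blade",tri([(A,(284.3,315)),(B,(240.5,345))]),"tri fin",tri([(A,(285.5,265)),(B,(245.3,280.8))]))
f=at_z(A,(285.5,265),38)
for z in(38,42,46,50):
    b=at_z(A,(284.3,315),z);print("A",z,b,f,(b-f)@fy)
# rail/fixture direction: yaw from fin line in B (rows 247..257) and blade line in A
p=[at_z(A,(q,315+0.*q),45) for q in(260,284)];print("blade dir",np.arctan2((p[1]-p[0])[1],(p[1]-p[0])[0]))
g=A["img"].mean(2)
for q in range(196,284,6): print(q,g[q,304:334].astype(int))
```

```text
tri blade [628.73 -42.05  45.29] tri fin [641.51 -75.58  35.88]
A 38 [632.23 -40.92  38.  ] [640.49 -75.51  38.  ] 35.549824349386114
A 42 [630.45 -41.26  42.  ] [640.49 -75.51  38.  ] 35.58555134571098
A 46 [628.66 -41.6   46.  ] [640.49 -75.51  38.  ] 35.62127834203586
A 50 [626.88 -41.93  50.  ] [640.49 -75.51  38.  ] 35.65700533836073
blade dir 0.2042006626815158
196 [ 44  46  42  36  19   9  13   3  19   7  15   6   5  16   6   7   7  15   6   0  31 104 176 188 189 184 186 187 185 185]
202 [ 46  42  33  21  12   1  11  12   3   4   9  10  11  13   7  11  12   5   3  11  17  94 178 193 192 189 194 193 192 190]
208 [ 51  46  25  16  13   1  23  12  14   9  19  27  20  20  32  40  37  45  36  26  23  66 142 183 185 186 184 187 189 186]
214 [ 45  43  34  22  20  30  26  30  28  33  36  33  38  38  37  43  38  36  34  24  19  91 174 191 191 193 190 189 189 190]
220 [ 51  39  31  15  21  27  26  30  31  31  34  39  36  40  40  36  38  38  27  19  23  90 170 183 183 185 182 184 184 185]
226 [ 59  52  35  22  23  18  26  32  33  35  31  34  34  35  40  38  33  36  30  24  32 107 177 190
[... 339 characters left out ...]
 83]
250 [84 77 44 22 24 25 27 31 36 37 36 33 34 35 35 35 35 23 27 17 31 61 79 84 82 85 88 82 82 84]
256 [82 83 84 82 76 64 48 30 34 48 76 94 85 61 39 41 49 50 70 76 80 84 87 82 84 83 80 81 83 81]
262 [ 82  86  84  82  87  82  78  73  75  81 141 179 170 110  79  83  89  82  85  84  83  83  81  86  82  86  83  87  84  85]
268 [ 81  82  82  85  85  85  81  78  64 101 160 180 171 112  80  87  84  88  81  78  90  87  85  81  82  83  84  84  84  82]
274 [111 109 111 110 109  98  99  98  95 119 166 178 160 116  94  92  98  96  95  92  89  84  88  86  84  84  83  84  82  87]
280 [226 228 226 226 228 228 226 226 228 223 194 181 200 224 229 228 226 227 227 230 229 228 228 227 229 229 229 230 228 230]
```

```bash
python3 -m crank '[[[0.5,0.15,0,0],[0.53,0.15,0,0],[0.53,0.15,0,0],[0.53,0.15,0,0],[0,0,0.5,0],[0,0,0,0],[0,0,0,0]]]'
python3 - <<'E'
from h import *
import pickle
A=pickle.load(open("wa.pkl","rb"));print(at_z(A,(232,315.3),65),at_z(A,(206,315.3),65),at_z(A,(255,315.3),65))
go(586.2,-50.6,34,-2.935)
E
```

```text
clock: 22.35
eef_pos: [586.5, -50.6, 100.5]
tool_rot: [-3.142, -0.0, -2.935]
force: [1.2, -1.0, 0.2]
width: 36.4
gripper_force: 0.0
[585.87242659 -50.11784356  65.        ] [569.84698978 -53.44376357  65.        ] [600.58456262 -47.06595769  65.        ]
pos [586.5 -50.6 100.5] rot [-3.142 -0.    -2.935] t 22.35 w 36.4 F [ 1.2 -1.   0.2] g 0.0 units [0.01 0.   2.66] turn -0.0
```

```bash
python3 -m crank '[[[0.01,0.02,0.4,0],[0,0,0.5,0],[0,0,0.5,0],[0,0,0.5,0],[0,0,0.4,0],[0,0,0.3,0],[0,0,0.06,0],[0,0,0,0],[0,0,0,0]]]' && python3 -m crank '[[[0,0,0,0],[0,0,0,0],[0,0,0,0],[0,0,0,0],[0,0,0,0],[0,0,0,0]]]' 1
```

```text
clock: 23.1
eef_pos: [586.4, -50.1, 33.8]
tool_rot: [-3.142, 0.0, -2.935]
force: [0.8, 0.4, -0.3]
width: 36.2
gripper_force: 0.0
clock: 23.6
eef_pos: [586.8, -50.5, 34.5]
tool_rot: [-3.141, 0.001, -2.937]
force: [0.5, -0.3, 6.2]
width: 11.1
gripper_force: 59.2
```

Run:
```python
from h import *
np.set_printoptions(precision=2,suppress=True)
for i in range(4):
    S=ctrl.get_image("scene")
    print([(t,x["position"],round(x["confidence"],2)) for t in("fin","blade") for x in ctrl.place_of("scene",t)[:1]])
go(586.2,-50.6,34,-2.935)
import pickle;pickle.dump(S,open("sa.pkl","wb"))
```

```text
[('fin', [281.6, 284.7], 0.66), ('blade', [276.5, 309.4], 0.75)]
[('fin', [285.7, 289.8], 0.5), ('blade', [278.3, 307.0], 0.56)]
[('fin', [283.1, 288.1], 0.46), ('blade', [278.8, 310.5], 0.98)]
[('fin', [286.4, 288.5], 0.55), ('blade', [278.8, 310.0], 0.97)]
pos [586.8 -50.5  34.5] rot [-3.14  0.   -2.94] t 24.2 w 11.6 F [-0.4 -1.7  6.8] g 59.2 units [0.02 0.   0.02] turn -0.02
```

```bash
python3 -m crank '[[[0,-0.1,0,0],[0,-0.15,0,0],[0,-0.2,0,0],[0,-0.2,0,0],[0,-0.2,0,0],[0,-0.2,0,0],[0,-0.2,0,0],[0,-0.1,0,0],[0,-0.06,0,0],[0,0,0,0],[0,0,0,0]]]'
python3 - <<'E'
from h import *
import pickle
np.set_printoptions(precision=2,suppress=True,linewidth=220)
fy=np.array([-np.sin(.2065),np.cos(.2065),0])
ps=[]
for i in range(6):
    S=ctrl.get_image("scene" if i%2 else "wrist");ps.append(ctrl.read_state()["eef_pos"])
    if i%2==0: W=S
ps=np.array(ps);print(ps.mean(0),"moved",(ps.mean(0)-[586.6,-50.4,34.4])@fy,ctrl.read_state()["force"],ctrl.read_state()["width"])
pickle.dump((S,W),open("sb.pkl","wb"));save(W,"w9.png");save(S,"s9.png")
for c,im in(("scene",S),("wrist",W)):
    for t,z in(("fin",38),("blade",45.3)):
        for x in ctrl.place_of(c,t)[:1]: print(c,t,x["position"],round(x["confidence"],2),at_z(im,x["position"],z),at_z(im,x["position"],z)@fy)
print("expect fin px",proj(S,[641.2,-75.4,38]),"blade",proj(S,[628.7-fy[0]*35.3,-42-fy[1]*35.3,45.3]))
g=S["img"].mean(2)
for q in range(266,296,1): print(q,g[q,276:304].astype(int))
E
```

```text
clock: 25.12
eef_pos: [592.5, -80.3, 34.5]
tool_rot: [3.137, -0.001, -2.934]
force: [-4.0, 7.9, 9.7]
width: 11.4
gripper_force: 60.7
[592.4  -80.16  34.42] moved -30.31416508713044 [-4.04  7.74  9.6 ] 11.269444613075484
scene fin [287.0, 285.9] 0.65 [647.96 -82.68  38.  ] -213.77980474106127
scene blade [281.8, 294.2] 0.64 [640.99 -68.15  45.3 ] -198.128205770543
wrist fin [422.5, 306.0] 0.83 [639.16 -75.56  38.  ] -205.00138010163988
wrist blade [418.7, 317.2] 0.87 [629.9  -72.78  45.3 ] -200.3839096375196
expect fin px [284.11 290.33] blade [279.3  289.79]
266 [ 38  46  38  37  37  34  37  33  58  80  88  50   6   8  11  10  11   0  14  79  95  85  87  68 171 206 162 138]
267 [ 37  40  41  38  43  41  42  41  60  84  91  54   8  10   7   9  16   7  23  72  83 114 139 132 173 185 188 182]
268 [ 44  44  37  37  40  45  37  41  48  73  70  42  22   9   8   4   4   1  31  71  80 171 193 188 188 183 189 188]
269 [ 39  35  42  45  39  39  45  36  38  35  40  36  16   2   7  47  34   0  46 139 147 183 195 191 190 193 188 192]
270 [ 36  38  40  38  43  42  39  34  40  39  47  41  20   8   
[... 2304 characters left out ...]
3  82  73  68  82  76  68  70  73  75  54  77  89  59 156 149  97  82  75 135 183 191 185 200 198 218 214 215]
291 [ 69  66  65  59  62  73  86 109 107 116  78  72  85  41 125 155 102  70  83 204 249 250 246 246 244 244 242 240]
292 [146 153 182 188 192 198 200 213 208 220 204 130  81  41  94 124  97  72  84 226 244 238 235 236 236 236 236 234]
293 [230 234 243 248 246 244 245 242 242 246 255 180  80  64  66  82  80  74  85 225 244 236 235 235 235 235 234 235]
294 [239 237 236 236 236 235 236 236 235 238 248 177  76  79  74  86  84  77  68 227 245 235 235 234 231 235 233 233]
295 [233 234 233 233 233 234 234 235 235 237 251 178  73  85  86  97  86  80  70 202 244 238 236 236 237 236 237 238]
```

Run:
```python
from h import *
import pickle
np.set_printoptions(precision=2,suppress=True,linewidth=220)
fy=np.array([-np.sin(.2065),np.cos(.2065),0])
S,W=pickle.load(open("sb.pkl","rb"))
b=at_z(S,(283.3,292.5),45.3);f=at_z(S,(284,290.3),38);print(b,f,(b-f)@fy)
g=W["img"].mean(2)
for q in range(386,440,3): print(q,g[q,294:330].astype(int))
```

```text
[644.44 -70.87  45.3 ] [640.96 -75.47  38.  ] 3.7933336607952963
386 [25 27 26 36 32 27 32 25 21 14 17 19 15 26 21 18 21 15 23 19 23 22 20 23 24 27 26 18 22 25 20 22 24 24 28 22]
389 [25 27 30 30 35 30 36 31 20 18 21 18 21 28 19 23 11 21 26 26 24 27 13 22 20 20 21 20 24 20 24 19 23 24 25 23]
392 [25 18 33 31 39 38 31 34 22 23 23 26 25 25 18 20 21 21 11 28 21 23 17 22 22 15 28 16 20 21 14 27 18 21 21 28]
395 [27 23 29 35 33 34 39 35 25 25 23 24 15 19 23 23 20 25 24 25 24 27 21  9 23 24 24 26 18 30 20 19 22 12 24 22]
398 [22 32 47 42 37 31 40 34 33 32 22 23 21 20 21 27 22 24 21 25 12 27 19 18 26 25 26 18 20 15 21 19 18 28 23 25]
401 [36 45 51 44 34 34 32 32 40 41 40 30 22 15 18 24 23 22 28 24 19 16 26 20 22 21 25 13 18 26 33 28 33 34 36 33]
404 [ 38  65  78  57  31  34  29  44  52  50  43  49  46  46  54  53  48  52  51  50  66 104 146 155 153 150 122 122 183 201 205 202 202 201 209 223]
407 [ 39  72  97 100  95 100  96  97  98  82  69  72  70  79  97 103 102 106 107 101 103 143 206 222 219 217 185 189 250 253 252 251 251 252 252 251]
410 [ 45  87 110 112 111 112 112 107  99  84  89  8
[... 748 characters left out ...]
158 151 125 110 111 111 106 112 112 112 112 112 116 113 104 111 161 189 193 191 191 192 192 191 194]
428 [ 88 110 113 112 108 111 108 116 145 189 213 217 203 166 122 112 109 107 109 113 111 111 113 115 110 103 114 164 189 193 190 192 191 190 192 191]
431 [ 91 110 113 110 110 111 112 111 141 184 212 217 205 162 121 112 111 111 109 110 112 113 111 116 111 104 122 179 193 192 193 192 191 192 191 190]
434 [ 97 112 113 112 111 108 106 116 154 191 210 217 208 166 126 111 111 111 112 110 109 112 114 111 114  99 125 183 194 189 193 192 192 194 190 193]
437 [106 113 114 107 109 110 106 121 162 200 213 213 205 166 126 108 109 111 109 112 110 109 112 110 107 101 129 184 194 190 193 193 192 192 192 192]
```

Run:
```python
from h import *
import pickle
fy=np.array([-np.sin(.2065),np.cos(.2065),0])
S,W=pickle.load(open("sb.pkl","rb"))
f=at_z(W,(426,304.75),38)
for z in(42,45.3,48):
    b=at_z(W,(422,317.45),z);print(b,f,(b-f)@fy)
```

```text
[634.40215644 -71.72177531  42.        ] [641.08355283 -75.70232089  38.        ] 5.265900628961413
[631.48572376 -72.34492496  45.3       ] [641.08355283 -75.70232089  38.        ] 5.253962381820334
[629.09955157 -72.85477467  48.        ] [641.08355283 -75.70232089  38.        ] 5.2441947250685335
```

```bash
cat > m.py <<'E'
from h import *
np.set_printoptions(precision=2,suppress=True,linewidth=220)
fy=np.array([-np.sin(.2065),np.cos(.2065),0])
ps=[]
for i in range(6): W=ctrl.get_image("wrist");ps.append(ctrl.read_state()["eef_pos"])
ps=np.array(ps);s=ctrl.read_state();print(ps.mean(0),"moved",(ps.mean(0)-[586.6,-50.4,34.4])@fy,s["force"],s["width"],s["clock"])
g=W["img"].mean(2)
for q in range(401,446,4): print(q,g[q,292:330].astype(int))
save(W,"wm%d.png"%(s["clock"]*100))
E
python3 -m crank '[[[0,-0.08,0,0],[0,-0.08,0,0],[0,-0.06,0,0],[0,0,0,0],[0,0,0,0]]]'; python3 m.py
```

```text
clock: 26.03
eef_pos: [593.4, -85.1, 34.4]
tool_rot: [3.136, -0.001, -2.933]
force: [-3.8, 8.2, 9.7]
width: 11.2
gripper_force: 61.0
[593.32 -85.    34.42] moved -35.24801696679247 [-5.06  8.86  9.77] 10.95200963895463 26.3333
401 [28 26 32 48 48 42 32 34 36 27 39 41 40 27 23 22 22 22 20 20 13 20 20 17 15 15 23 19 23 26 27 27 28 32 25 29 44 38]
405 [ 17  27  44  80  98  94  78  63  52  45  65  76  75  79  77  76  75  72  72  73  70  70  77 128 189 210 210 204 169 102  67  66  67  67  68  72  69  67]
409 [ 21  25 100 210 248 251 247 217 161 122 105 110 111 115 108 116 110 112 111 111 109 104  86 137 199 219 219 212 178 125 106 106 109 107 111 112 109 112]
413 [ 29  51 135 230 250 250 245 241 232 182 116 105 111 113 111 111 110 107 111 110 104  78  90 155 206 214 221 210 168 119 108 108 109 113 109 115 114 113]
417 [ 37 124 227 251 251 250 251 250 237 175 110 104 110 109 111 110 110 107 109 106  79  59  94 155 203 218 216 206 169 120 107 108 107 111 110 109 114 114]
421 [ 26  87 160 194 202 199 201 197 181 132 105 104 114 112 110 111 111 108 106  77  66  59  92 155 191 197 201 188 143 
[... 284 characters left out ...]
 91 145 197 211 212 199 154 115 105 109 108 107 109 113 114 110 109]
433 [ 56 115 167 190 191 191 188 188 172 132 105 108 110 115 113 106 112 110 109 102  87  91 149 198 209 210 202 149 115 107 108 106 112 106 110 114 110 106]
437 [ 66 139 183 192 192 192 190 188 176 143 105 107 111 111 108 108 111 107 108 106 107 126 169 203 209 210 202 150 111 106 109 107 107 107 111 111 110 104]
441 [ 73 136 182 188 186 189 190 189 189 189 187 189 189 186 189 188 189 190 187 189 189 187 193 205 208 210 207 197 186 184 187 186 188 187 188 188 186 189]
445 [ 32  25  28  22  20  27  26  33  35  47  68  74  85 104 115 127 141 149 163 169 179 187 184 199 207 208 211 198 190 189 190 192 186 186 184 181 169 156]
```

Run:
```python
from h import *
fy=np.array([-np.sin(.2065),np.cos(.2065),0])
W=ctrl.get_image("wrist");print(W["intrinsics"][0],ctrl.read_state()["tool_rot"])
for y in(.2035,.2065,.2095):
    fy=np.array([-np.sin(y),np.cos(y),0]);print(y,(at_z(W,(424,317.65),45.3)-at_z(W,(427,316.5),38))@fy)
S=ctrl.get_image("scene");g=S["img"].mean(2)
for q in range(274,293): print(q,g[q,284:298].astype(int))
```

```text
[419.12560059   0.         319.51746824] [ 3.13591057e+00 -1.19290328e-03 -2.93332862e+00]
0.2035 0.4147576517922724
0.2065 0.43948294309893
0.2095 0.4642042790620662
274 [ 47  24   8   1  75 121  67   0  54  82  80  75  76  71]
275 [ 74  42  11   0  60 147  84   0  62  83  72  69  75  65]
276 [ 87  71  60  23  42 162  96  32  77  83  89  87  84  91]
277 [ 79  89  91  69  57 185 133  69  88  86  90  85  82  83]
278 [ 83  86  86  90  46 174 148  86  84  89  84  82  86  83]
279 [ 87  80  81  71  27 161 148  91  81  79  78  85  78  83]
280 [ 82  82  85  70  29 139 145  94  77  81  80  75  81  75]
281 [ 82  79  78  85  44 123 151 106  73  74  87  84  81  87]
282 [ 83  82  87  83  46  96 140 112  80  84  86  86  87  86]
283 [ 81  85  85  89  47  84 117  89  78  83  81  86  78  84]
284 [ 82  86  85  86  48  76 125  98  83  88  85  83  81  86]
285 [ 88  84  82  89  67  82 159 120  78  89  86  85  84  90]
286 [ 81  84  84  87  81  73 165 129  76  87  85  81  83  89]
287 [ 77  82  84  82  72  53 173 137  78  93  82  82  88  88]
288 [ 81  81  81  76  71  58 172 143  86  93  70  69  81  81]
289 [ 79  85  62  81  82  71 181 149  85  81  62  63  68  69]
290 [ 72  75  62  77  86  62 157 153  94  82  71 131 180 191]
291 [111 121  78  69  83  42 132 155 105  73  80 204 249 248]
292 [209 215 205 135  83  48  89 122  95  75  80 227 246 237]
```

```bash
python3 -m crank '[[[0,-0.018,0,0],[0,0,0,0],[0,0,0,0],[0,0,0,0],[0,0,0,0],[0,0,0,0],[0,0,0,0],[0,0,0,0],[0,0,0,0],[0,0,0,0],[0,0,0,0],[0,0,0,0]]]'; python3 m.py | sed -n '1p;4,10p'
```

```text
clock: 27.43
eef_pos: [593.4, -85.2, 34.4]
tool_rot: [3.136, -0.001, -2.933]
force: [-3.9, 9.0, 9.3]
width: 10.9
gripper_force: 61.0
[593.39 -85.27  34.42] moved -35.52135312607425 [-5.5   9.57 10.18] 11.069175301116218 27.7333
409 [ 24  25 103 210 247 251 248 224 170 128 103 106 113 111 111 112 111 109 110 112 109 104  98 143 202 220 219 213 169 119 104 107 112 110 111 111 114 112]
413 [ 27  49 137 228 249 249 244 242 236 194 134 105 110 111 114 113 112 112 109 111 103  88  89 150 206 219 218 211 165 121 108 105 109 111 115 112 114 110]
417 [ 36 124 229 251 251 249 251 251 250 220 140 106 108 113 110 110 110 111 108 102  83  62  83 149 204 219 219 207 159 117 108 112 111 110 111 112 110 112]
421 [ 24  87 163 197 199 198 200 201 195 164 116 105 109 112 111 111 111 112 105  83  65  61  94 163 192 199 197 188 144 116 107 110 109 110 111 108 114 112]
425 [ 27  69 151 188 190 189 191 192 183 151 108 104 112 107 109 112 113 108  89  65  59  57  72 113 134 138 136 132 117 106 111 111 109 109 113 111 112 110]
429 [ 29  81 153 184 191 189 190 191 183 149 113 104 110 112 111 112 111 109 108 113 110  99 120 189 208 212 211 197 136 107 108 106 108 108 107 110 111 109]
433 [ 51 115 169 190 191 189 192 189 185 154 107 103 111 116 111 115 108 109 109 108 104  81 113 188 210 210 209 188 132 110 107 111 109 109 110 111 107 107]
```

```bash
python3 -c "
from cell import ctrl
print(ctrl.finish_job())"
```

```text
the job is handed in; nothing more can be done
None
```

Both stakes are in their sockets, and I handed the job in at about 28 s with the gripper still holding the clamp handle about 35.5 mm out, where blade and fin measured in line to about 0.2 mm.

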